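Rock the bead sorter's seesaw gate to the other chute

TASK

The seesaw gate of the bead sorter is tipped towards one of its two chutes. With closed fingertips, press down the gate's raised end so that it rocks over to the other side, then press the release plunger and hold it down until all three glass beads have run down the other chute into its tray. Touch none of the beads, and leave everything else on the bench where it stands.

Things in the scene. Friction and masses are not known exactly. Their poses are not given: they have to be found in the camera images.
- sorter: bead sorter, a fixed stand; origin on the table under the seesaw's pivot. Its x axis runs uphill along the feed lane, away from the robot; y to the left tray, z up; turned up to 0.3 rad. Lane: at y = 0, 28 mm wide inside, walls 18 mm high, floor 124 mm up at x = 12 and 160 mm at x = 190 mm. Splash plate 50 mm wide, top 150 mm high, at x = -25 mm
- gate (a joint): tilt (rad) of the steel seesaw gate, a trough 170 mm long along sorter y, 40 mm wide, floor 100 mm up when level, pivot 70 mm up. Top-heavy: it falls to one stop or the other. +0.22: left (+y) end raised, beads run to the right tray; -0.22: right end raised, beads run left. About 0.5 N on the raised tab rocks it; past level it falls over by itself
- gate_tab_left (a point): centre of the top face of the gate's left press tab, a flat steel tab 38 x 36 mm on the robot's side of the trough, at sorter x = -40, y = 67 when level; about 118 mm above the table when raised, 104 mm level, 89 mm when lowered
- gate_tab_right (a point): centre of the top face of the like press tab at the gate's right end (sorter x = -40, y = -67)
- release (a joint): travel in m of the spring-loaded release plunger: 0 = up, its stop plate standing across the lane and holding the beads; 0.022 = fully down, the stop is below the lane floor and the beads run. The stop is clear from about 0.015. It takes about 2 N at the start, 5 N fully down, and springs up when let go; held down, it lets all beads out within about 2 s
- release_cap (a point): centre of the top face of the release plunger's round black cap, 32 mm across, left of the lane at sorter x = 55, y = 52; about 181 mm above the table when up, pressed straight down
- tray_left (a point): centre of the inner floor of the left catch tray, 92 x 92 mm inside, walls 40 mm high, outer wall 75 mm
- tray_right (a point): the same for the right catch tray
- bead1_center (a point): centre of glass bead 1, a round ball 22 mm across, 14 g; at the start the three beads lie in a row in the lane behind the stop
- bead2_center (a point): centre of glass bead 2, a round ball 22 mm across, 14 g; at the start the three beads lie in a row in the lane behind the stop
- bead3_center (a point): centre of glass bead 3, a round ball 22 mm across, 14 g; at the start the three beads lie in a row in the lane behind the stop
- glue_stick: bystander: glue stick standing, 30 mm across, 92 mm tall, on the robot's side of the gate; origin at its underside centre, or on the table below its middle
- paint_jar: bystander: lidded paint jar, 52 mm across, 65 mm tall, right of the lane; origin at its underside centre, or on the table below its middle
- findings_box: bystander: clear compartment box of metal findings, 85 x 130 x 20 mm, left of the lane; origin at its underside centre, or on the table below its middle
- brush: bystander: paint brush lying flat, about 200 mm long, on the robot's side of the left tray; origin at its underside centre, or on the table below its middle
- journal: bystander: journal with an embossed metal cover, lying, 155 x 220 x 21 mm, far left; origin at its underside centre, or on the table below its middle
- brush_pot: bystander: white pot of brushes, 76 mm across, 95 mm tall, brushes to 200 mm, far right; origin at its underside centre, or on the table below its middle
- stylus: bystander: embossing stylus lying, 10 mm thick, 150 mm long, right; origin at its underside centre, or on the table below its middle

How it is judged:
On the way, in this order (a step that is already met when the one before it is completed fails the run):
1. the gate is rocked over to the other side while the beads are still held back in the lane (distance of gate_tab_left from where it was at the start of the episode above 0.018 m and (value of joint gate above 0.19 rad or value of joint gate below -0.19 rad) and x of each of bead1_center, bead2_center, bead3_center in the frame of sorter above 0.06 m), for 0.2 s.
2. the release plunger is pressed down (value of joint release above 0.014 m), for 0.2 s.
At the end, for the whole second after the job is handed in: the gate rests on its other stop (tilt beyond 0.19 rad, on the side opposite to the start), and all three beads lie at rest (under 0.05 m/s) inside the tray on that lowered side (distance of gate_tab_left from where it was at the start of the episode above 0.018 m and ((value of joint gate above 0.19 rad and x of bead1_center in the frame of tray_right between -0.048 and 0.048 m and y of bead1_center in the frame of tray_right between -0.048 and 0.048 m and z of bead1_center in the frame of tray_right between 0 and 0.033 m and x of bead2_center in the frame of tray_right between -0.048 and 0.048 m and y of bead2_center in the frame of tray_right between -0.048 and 0.048 m and z of bead2_center in the frame of tray_right between 0 and 0.033 m and x of bead3_center in the frame of tray_right between -0.048 and 0.048 m and y of bead3_center in the frame of tray_right between -0.048 and 0.048 m and z of bead3_center in the frame of tray_right between 0 and 0.033 m) or (value of joint gate below -0.19 rad and x of bead1_center in the frame of tray_left between -0.048 and 0.048 m and y of bead1_center in the frame of tray_left between -0.048 and 0.048 m and z of bead1_center in the frame of tray_left between 0 and 0.033 m and x of bead2_center in the frame of tray_left between -0.048 and 0.048 m and y of bead2_center in the frame of tray_left between -0.048 and 0.048 m and z of bead2_center in the frame of tray_left between 0 and 0.033 m and x of bead3_center in the frame of tray_left between -0.048 and 0.048 m and y of bead3_center in the frame of tray_left between -0.048 and 0.048 m and z of bead3_center in the frame of tray_left between 0 and 0.033 m)) and linear speed of each of bead1, bead2, bead3 below 0.05 m/s); the robot touches nothing.
It fails at once if the robot touches a bead (contact force between any of the fingers, the arm and bead1 above 0.3 N or contact force between any of the fingers, the arm and bead2 above 0.3 N or contact force between any of the fingers, the arm and bead3 above 0.3 N).
It fails at once if a bystander is moved by more than 25 mm or tipped over (distance of any of glue_stick, paint_jar, findings_box, brush, journal, brush_pot, stylus from where it was at the start of the episode above 0.025 m or angle between any of glue_stick, paint_jar, brush_pot's own z axis and vertical above 0.5 rad).
It fails at once if a bead leaves the sorter (horizontal distance between any of bead1_center, bead2_center, bead3_center and sorter above 0.29 m).
It also fails if it takes over 40 s, if anything falls off the work surface, if the arm or the gripper's body presses on something with over 40 N, if the wrist force passes 120 N, or if a joint passes its speed limit or range.

ROBOT

A 7-joint arm with a two-finger parallel gripper is mounted at the origin on the work surface. World frame = base frame: x ahead of the robot, y to its left, z up, the work surface at z = 0. Lengths are in m, angles in rad, forces in N, time in s.
With the tool pointing down it reaches from about 0.4 to 0.85 m from the base axis. Payload 4.5 kg.
Tool frame: the origin (TCP) lies on the centre line of the jaws, within the pads' length; the fingertips stand 19 mm ahead of it and the grasp point (between the pads) is the TCP; z points along the fingers, y is the line along which they close (so a half turn about z gives the same grasp; the last joint's range is limited). The gripper opens to 85 mm and grips with 20 to 120 N. Pads are 22 mm wide; open, the fingers measure 114 mm over their backs; the gripper's body (76 mm by 85 mm) begins 54 mm behind the grasp point. The pads swing forward as they close: fully open they stand 13 mm farther back than shut.
Start: joints at [-1.198, 0.689, -0.195, 1.565, 0.157, 0.902, -0.215], TCP at [0.208, 0.59, 0.25] pointing down, gripper open.
Joint ranges: [-3.01, 3.01], [-0.46, 2.08], [-1.47, 1.51], [0.13, 2.56], [-1, 4.14], [0.04, 2.09], [-2.66, 2.66]. Speed limits (rad/s): [2.57, 2.57, 3.14, 3.14, 3.14, 3.14, 3.14].

INTERFACE

Orientations are given as a unit quaternion [x, y, z, w].
In Python, from workcell import * gives the robot as it stands.
- The arm moves only by the shell command python3 -m handwheel 'ROWS' [FORCE]. ROWS is JSON, a list of rows, each a list of 5 numbers: the shift along the tool's x, y, z as a fraction of full scale, then the turn about the tool's z as a fraction of full scale, then the opening, from -1 (shut) to 1 (fully open). In form: [[tx, ty, tz, twist, fingers], ...]. A call has 1 to 20 rows; each row is the pose to reach, as a shift and turn from the pose commanded when the call began, along the tool's axes at that moment; what a row does not reach only later rows make up. Full scale, the value 1, is 40 cm for a shift and 120 degrees for a turn. A row lasts 1/10 s, in which the tool goes at most 50 mm and 8.59 degrees, less where a joint would pass 70% of its speed; a pose out of reach is approached as far as the arm can. A call with a number of a shift or a turn outside -1 to 1 is refused whole. A call with a gripper value outside its range is refused whole. The fingers move at their own pace and stop on an object; FORCE is the grip in N (left out, the last holds). Time passes only in rows, so rows that repeat a pose let the fingers close. It gives the time, the measured TCP pose, the force, the opening and the grip force at its end, in the units of the state.
- state(): the state, without advancing time (a new reading comes with each control period).
- read_camera(name): name is "side" or "top" or "wrist"; returns a dict with "img" (384x512x3 uint8, red, green, blue), "fx", "fy", "cx", "cy" (pixels), "xyz" and "rotation" of the camera in the world. Camera axes: x right, y up, looking along -z (the intrinsics and any distortion apply to the point x, -y, -z); pixel columns grow to the right and rows downward; lengths in m; the calibration is good to about 2 mm. A picture is of the moment at which its call begins. There is no depth.
- close_job(): hands the job in; it is judged then, once.
The state is a dict: "t": time; "joint_positions": joint angles; "qvel": joint speeds; "tau": joint torques, N m; "position": TCP position; "orientation": TCP orientation; "force": force on the tool from outside, world axes, zero at the start; "torque": the same for the moment, N m; "width": opening from 0.0 (shut) to 1.0 (fully open); "grip_force": force on a finger pad.
Only numpy, scipy, OpenCV 4.12 (cv2) and the standard library are available. Lean on these libraries where they do the work, as an engineer would, in place of code of your own. Each camera call takes 0.05 s, during which the arm holds its last target. There are 200 camera calls.

## Working session

There is one attempt and no reset: what is moved stays moved. The work goes in short steps, Python scripts to look and compute and a shell command to move; the robot and the scene stay as the last step left them, time stands still between calls to the robot, and variables do not carry over. Pictures are saved under pics/ and viewed, at most 10 in all, crops included, and the job is handed in when it is done.

```bash
mkdir -p pics
cat > h.py <<'E'
from workcell import *
import numpy as np, cv2
def snap(n,f):
    c=read_camera(n); cv2.imwrite(f,c["img"][:,:,::-1]); return c
E
python3 - <<'E'
from h import *
import pickle
d={n:snap(n,f"pics/{n}0.png") for n in("side","top")}
pickle.dump(d,open("c0.pkl","wb"))
for n,c in d.items(): print(n,{k:(v.tolist() if hasattr(v,'tolist') else v) for k,v in c.items() if k!="img"})
print(state())
E
```

```text
side {'fx': 468.63423872939984, 'fy': 468.63423872939984, 'cx': 249.6207939618685, 'cy': 182.65043244917405, 'xyz': [-0.2268083270032671, -0.8351837069647672, 0.9227259825173914], 'rotation': [0.4457021716474207, -0.16550619793166715, -0.33045584452349097, 0.8153258290126981]}
top {'fx': 366.4319597582568, 'fy': 366.4319597582568, 'cx': 256.98841892661306, 'cy': 189.92203522901943, 'xyz': [0.3919374278668864, 0.03732783773917355, 1.266099785268985], 'rotation': [-0.054973287277294815, 0.04421585001861464, 0.7128194249902463, -0.6977903436202268]}
{'t': 0.1, 'joint_positions': array([-1.19820503,  0.689948  , -0.19454539,  1.56625877,  0.15732312,
        0.90251214, -0.21510746]), 'qvel': array([ 0.00108538, -0.00122743, -0.00329607, -0.00307953, -0.0001969 ,
        0.00107516, -0.00137828]), 'tau': array([-3.56408476e-03, -5.40606165e+01, -1.27126649e+00, -1.58986044e+01,
        9.44905914e-03,  4.50948792e-03,  8.37746938e-06]), 'position': array([0.20756176, 0.5889255 , 0.24952999]), 'orientation': array([ 1.68534848e-01,  9.85695316e-01, -8.61264118e-04, -8.34321708e-05]), 'force': array([ 0.20783191,  0.53853634, -1.29882364]), 'torque': array([ 0.02884863,  0.01029795, -0.03494905]), 'grip_force': 0.0, 'width': 0.9976767721405669}
```

View pics/top0.png

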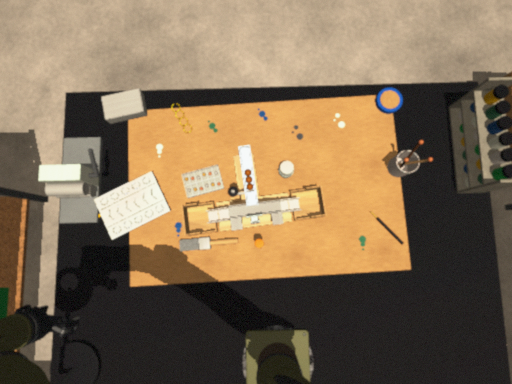

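View pics/side0.png

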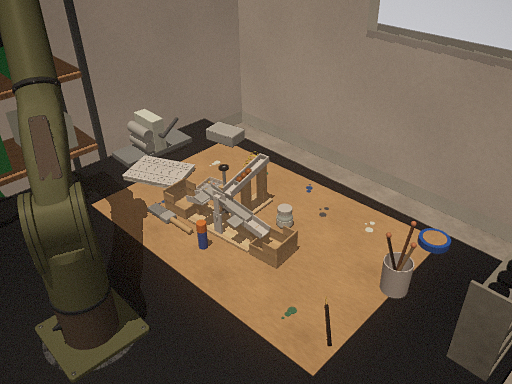

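The top view shows the sorter at about (255,205), with the cap near (233,190), red beads near (249,180) and the orange glue stick at (259,242). In the side view the sorter is at about (235,205). I'll enlarge both.

Run:
```python
import cv2,numpy as np
a=cv2.imread("pics/top0.png")[140:260,170:335]; b=cv2.imread("pics/side0.png")[145:270,140:305]
a=cv2.resize(a,(792,576),interpolation=cv2.INTER_CUBIC)
b=cv2.resize(b,(792,600),interpolation=cv2.INTER_CUBIC)
cv2.imwrite("pics/ta.png",a);cv2.imwrite("pics/sb.png",b)
```

```text
(no output)
```

View pics/ta.png

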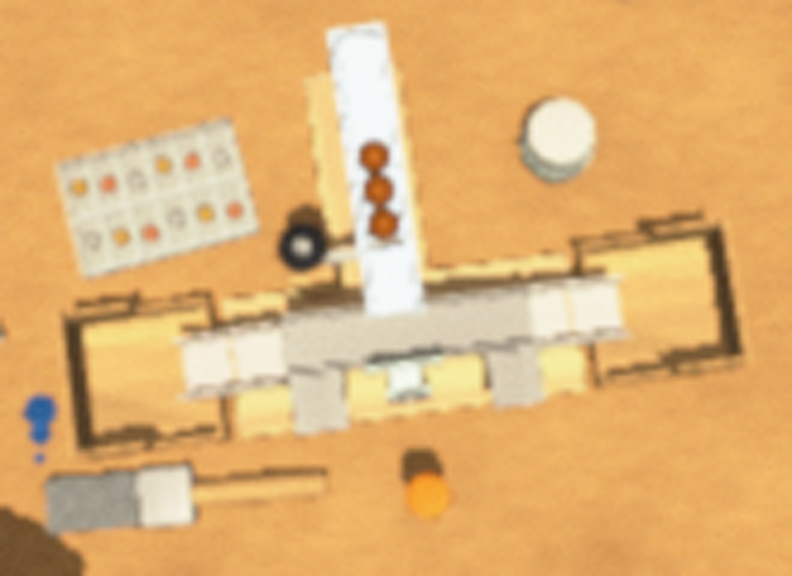

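View pics/sb.png

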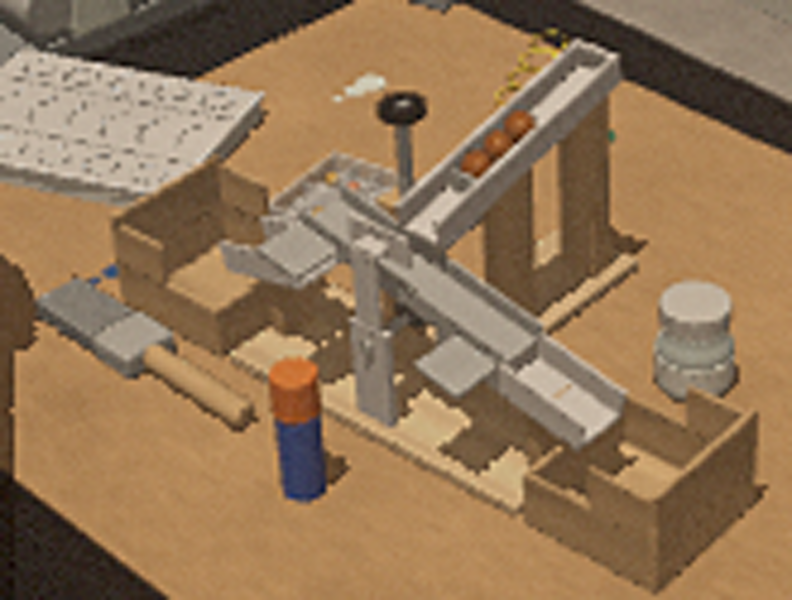

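Crops: the left tab is raised, at top (320,400) and side (298,255). The right tab is at top (515,375) and side (452,367). The cap is at top (302,245) and side (402,107). Next I'll triangulate these.

```bash
cat >> h.py <<'E'
from scipy.spatial.transform import Rotation as R
def ray(c,u,v):
    d=np.array([(u-c["cx"])/c["fx"],-(v-c["cy"])/c["fy"],-1.]); d=R.from_quat(c["rotation"]).apply(d)
    return np.array(c["xyz"]),d/np.linalg.norm(d)
def tri(*rs):
    A=0;b=0
    for o,d in rs:
        M=np.eye(3)-np.outer(d,d);A=A+M;b=b+M@o
    p=np.linalg.solve(A,b); return p,[np.linalg.norm(np.cross(p-o,d)) for o,d in rs]
def plane(r,z): o,d=r; return o+d*(z-o[2])/d[2]
E
python3 - <<'E'
from h import *
import pickle
d=pickle.load(open("c0.pkl","rb"))
T=lambda x,y:ray(d["top"],170+x/4.8-.4,140+y/4.8-.4)
S=lambda x,y:ray(d["side"],140+x/4.8-.4,145+y/4.8-.4)
P={}
for n,t,s in[("tabL",(320,400),(298,255)),("tabR",(515,375),(452,367)),("cap",(302,245),(402,107)),("bead1",(383,223),(476,165)),("glue",(428,494),(295,372)),("jar",(560,132),(696,305))]:
    p,e=tri(T(*t),S(*s));P[n]=p;print(n,p.round(4),np.round(e,4))
v=P["tabL"]-P["tabR"];print("yaw",np.arctan2(-v[0],v[1]))
b=ray(d["top"],170+383/4.8,140+223/4.8);B=plane(b,.146);a=plane(T(374,156),.155);print(B,a,np.arctan2(*(a-B)[[1,0]]))
s=state();print(R.from_quat(s["orientation"]).as_matrix().round(3))
print(plane(T(320,400),.118),plane(T(302,245),.181),plane(T(515,375),.089))
E
```

```text
tabL [0.451  0.1212 0.1116] [0.0012 0.0012]
tabR [ 0.4657 -0.0074  0.0852] [0.0019 0.0019]
cap [0.5452 0.1261 0.1775] [0.0003 0.0003]
bead1 [0.5624 0.0762 0.148 ] [0.0004 0.0004]
glue [0.3895 0.0513 0.0909] [0. 0.]
jar [ 0.6376 -0.0458  0.0611] [0.0004 0.0004]
yaw 0.11413042500523261
[0.56173388 0.07484597 0.146     ] [0.60531994 0.08078587 0.155     ] 0.1354456180815968
[[-0.943  0.332 -0.   ]
 [ 0.332  0.943 -0.002]
 [-0.    -0.002 -1.   ]]
[0.45157844 0.12010408 0.118     ] [0.54493766 0.12561894 0.181     ] [ 0.46700686 -0.008419    0.089     ]
```

```bash
python3 -m handwheel '[[-0.48,-0.45,0,-0.11,-1],[-0.48,-0.45,0,-0.11,-1],[-0.48,-0.45,0,-0.11,-1],[-0.48,-0.45,0,-0.11,-1],[-0.48,-0.45,0,-0.11,-1],[-0.48,-0.45,0,-0.11,-1],[-0.96,-0.9,0,-0.22,-1],[-0.96,-0.9,0,-0.22,-1],[-0.96,-0.9,0,-0.22,-1],[-0.96,-0.9,0,-0.22,-1],[-0.96,-0.9,0,-0.22,-1],[-0.96,-0.9,0,-0.22,-1],[-0.96,-0.9,0,-0.22,-1],[-0.96,-0.9,0,-0.22,-1]]' 20
python3 - <<'E'
from h import *
import pickle
c=snap("wrist","pics/w1.png");pickle.dump(c,open("w1.pkl","wb"));print(c["xyz"],state()["width"])
print(R.from_quat(state()["orientation"]).as_matrix().round(3))
im=cv2.resize(cv2.imread("pics/w1.png"),(768,576));cv2.imwrite("pics/w1b.png",im)
E
```

```text
t: 1.5
position: [0.4498, 0.1239, 0.2502]
orientation: [-0.062, 0.998, 0.001, -0.0]
force: [0.5, 0.5, 0.6]
width: -0.001
grip_force: 0.0
[0.38066239 0.11548336 0.37362174] -0.0006375148101818551
[[-0.992 -0.125 -0.   ]
 [-0.125  0.992  0.001]
 [ 0.     0.002 -1.   ]]
```

View pics/w1b.png

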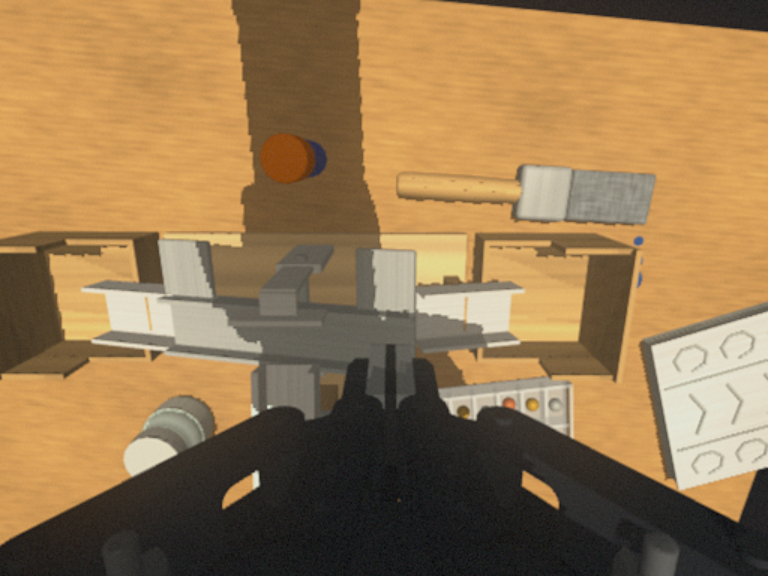

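The wrist view is aligned with the sorter. The raised left tab is centred at about (387,280) and the right tab at about (186,268) in the enlarged picture. I'll check this against the first measurement.

Run:
```python
from h import *
import pickle
c=pickle.load(open("w1.pkl","rb"));d=pickle.load(open("c0.pkl","rb"))
p,e=tri(ray(c,387/1.5,280/1.5),ray(d["top"],170+320/4.8-.4,140+400/4.8-.4),ray(d["side"],140+298/4.8-.4,145+255/4.8-.4))
print(p,np.round(e,4),plane(ray(c,387/1.5,280/1.5),.118))
```

```text
[0.45097831 0.12195925 0.11096826] [0.0009 0.0017 0.0008] [0.44867942 0.12259698 0.118     ]
```

```bash
python3 -m handwheel '[[0,0,0.1,0,-1],[0,0,0.2,0,-1],[0,0,0.26,0,-1],[0,0,0.28,0,-1],[0,0,0.3,0,-1],[0,0,0.31,0,-1],[0,0,0.32,0,-1],[0,0,0.33,0,-1],[0,0,0.34,0,-1],[0,0,0.345,0,-1],[0,0,0.345,0,-1],[0,0,0.345,0,-1]]'
python3 -m handwheel '[[0,0,-0.05,0,-1],[0,0,-0.12,0,-1],[0,0,-0.24,0,-1],[0,0,-0.345,0,-1],[0,0,-0.345,0,-1]]'
python3 - <<'E'
from h import *
snap("wrist","pics/w2.png");snap("side","pics/s2.png")
a=cv2.imread("pics/w2.png"); b=cv2.imread("pics/s2.png")[145:270,140:305]
cv2.imwrite("pics/c2.png",np.hstack([cv2.resize(a,(400,300)),cv2.resize(b,(396,300))]))
E
```

```text
t: 2.75
position: [0.4503, 0.1223, 0.1123]
orientation: [-0.061, 0.998, 0.0, 0.0]
force: [-0.2, -0.4, 0.2]
width: -0.0
grip_force: 0.0
t: 3.25
position: [0.4531, 0.1237, 0.2552]
orientation: [-0.061, 0.998, 0.002, 0.005]
force: [0.6, 0.8, -0.8]
width: 0.0
grip_force: 0.0
```

View pics/c2.png

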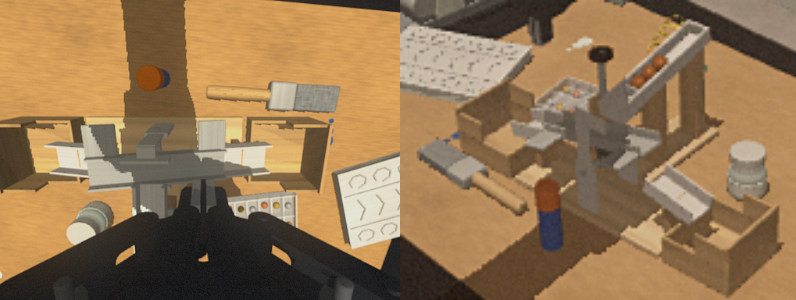

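The gate has rocked over: the right end is raised, the beads are still held in the lane, and the glue stick and brush look undisturbed. Next I'll move above the cap, press and hold.

```bash
python3 -m handwheel '[[-0.12,-0.012,0,0,-1],[-0.238,-0.023,0,0,-1],[-0.238,-0.023,0,0,-1],[-0.238,-0.023,0,0,-1],[-0.238,-0.023,0,0,-1],[-0.238,-0.023,0.06,0,-1],[-0.238,-0.023,0.1,0,-1],[-0.238,-0.023,0.12,0,-1],[-0.238,-0.023,0.14,0,-1],[-0.238,-0.023,0.155,0,-1],[-0.238,-0.023,0.17,0,-1],[-0.238,-0.023,0.18,0,-1],[-0.238,-0.023,0.18,0,-1],[-0.238,-0.023,0.18,0,-1],[-0.238,-0.023,0.18,0,-1],[-0.238,-0.023,0.18,0,-1],[-0.238,-0.023,0.18,0,-1],[-0.238,-0.023,0.18,0,-1],[-0.238,-0.023,0.18,0,-1],[-0.238,-0.023,0.18,0,-1]]'
python3 -m handwheel '[[0,0,0,0,-1],[0,0,0,0,-1],[0,0,0,0,-1],[0,0,0,0,-1],[0,0,0,0,-1],[0,0,0,0,-1],[0,0,0,0,-1],[0,0,0,0,-1],[0,0,0,0,-1],[0,0,0,0,-1],[0,0,0,0,-1],[0,0,0,0,-1],[0,0,0,0,-1],[0,0,0,0,-1],[0,0,0,0,-1],[0,0,0,0,-1],[0,0,0,0,-1],[0,0,0,0,-1],[0,0,0,0,-1],[0,0,0,0,-1]]'
python3 - <<'E'
from h import *
snap("top","pics/t3.png");snap("side","pics/s3.png")
a=cv2.imread("pics/t3.png")[140:260,170:335]; b=cv2.imread("pics/s3.png")[145:270,140:305]
cv2.imwrite("pics/c3.png",np.hstack([cv2.resize(a,(400,300)),cv2.resize(b,(396,300))]))
E
```

```text
t: 5.35
position: [0.5459, 0.1249, 0.1783]
orientation: [-0.061, 0.998, 0.0, 0.0]
force: [-3.6, -0.2, 4.9]
width: 0.003
grip_force: 2.2
t: 7.35
position: [0.5459, 0.1248, 0.1783]
orientation: [-0.061, 0.998, 0.0, 0.0]
force: [-2.8, -0.3, 4.8]
width: 0.0
grip_force: 2.2
```

View pics/c3.png

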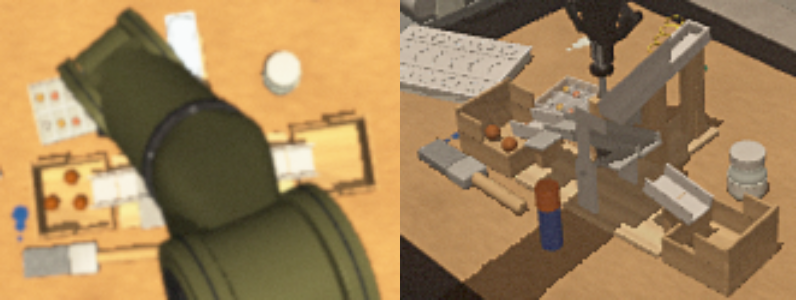

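All three beads are in the left tray, at top crop (70,177), (51,203) and (80,203). I'll lift clear and check once more that the beads are at rest.

```bash
python3 -m handwheel '[[0,0,-0.03,0,-1],[0,0,-0.08,0,-1],[0,0,-0.16,0,-1],[0,0,-0.25,0,-1],[0,0,-0.25,0,-1],[0,0,-0.25,0,-1],[0,0,-0.25,0,-1],[0,0,-0.25,0,-1],[0,0,-0.25,0,-1],[0,0,-0.25,0,-1]]'
python3 - <<'E'
from h import *
def beads():
    h=cv2.cvtColor(read_camera("top")["img"],cv2.COLOR_RGB2HSV)[190:240,180:216]
    m=cv2.inRange(h,(0,150,60),(10,255,255))
    n,_,s,c=cv2.connectedComponentsWithStats(m); return [(int(s[i,4]),(c[i]+[180,190]).round(1).tolist()) for i in range(1,n) if s[i,4]>4]
print(beads())
snap("side","pics/s4.png")
import time
print(beads(),state()["force"])
cv2.imwrite("pics/c4.png",cv2.resize(cv2.imread("pics/s4.png")[145:270,140:305],(528,400)))
E
```

```text
t: 8.45
position: [0.5456, 0.1247, 0.2777]
orientation: [-0.061, 0.998, -0.0, -0.001]
force: [-0.1, -0.3, 0.8]
width: 0.001
grip_force: 0.0
[]
[] [-0.7030057   0.24499092  0.87096292]
```

View pics/c4.png

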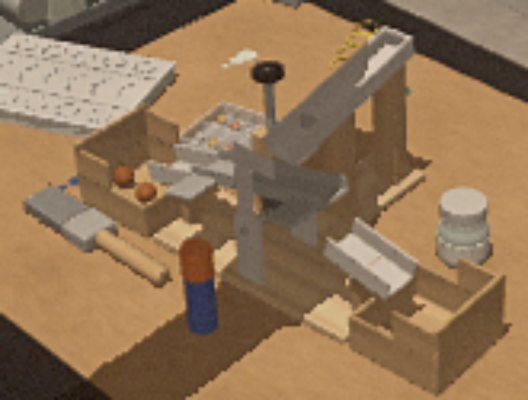

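The gate is on its other stop, the plunger is up, and beads lie in the left tray at (123,176) and (146,191). The third is hidden behind the tray's front wall in this view. I'll let them settle, check from the top with a looser mask, and hand in.

```bash
python3 -m handwheel '[[0,0,0,0,-1],[0,0,0,0,-1],[0,0,0,0,-1],[0,0,0,0,-1],[0,0,0,0,-1],[0,0,0,0,-1],[0,0,0,0,-1],[0,0,0,0,-1],[0,0,0,0,-1],[0,0,0,0,-1]]' >/dev/null
cat > b.py <<'E'
from h import *
im=cv2.imread("pics/t3.png")
for im in (im,read_camera("top")["img"][:,:,::-1]):
    h=cv2.cvtColor(np.ascontiguousarray(im),cv2.COLOR_BGR2HSV)[203:240,182:216]
    m=((h[...,0]<13)&(h[...,1]>165)&(h[...,2]>90)).astype(np.uint8)
    n,_,s,c=cv2.connectedComponentsWithStats(m); print([(int(s[i,4]),(c[i]+[182,203]).round(1).tolist()) for i in range(1,n) if s[i,4]>3])
E
python3 b.py; python3 b.py
```

```text
[]
[]
[]
[]
```

Run:
```python
from h import *
a=cv2.imread("pics/t3.png"); b=read_camera("top")["img"][:,:,::-1]
print(cv2.cvtColor(a,cv2.COLOR_BGR2HSV)[213,198],a[213,198])
f=lambda x:cv2.resize(np.ascontiguousarray(x[195:245,178:222]),(352,400))
cv2.imwrite("pics/c5.png",np.hstack([f(a),f(b)]))
```

```text
[ 14 170 207] [ 69 133 207]
```

View pics/c5.png

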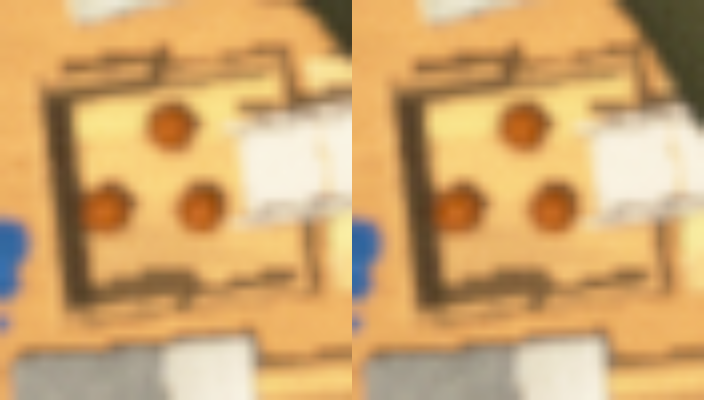

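All three beads lie in the tray in the same places in both pictures, (172,128), (107,207) and (202,207), so they are at rest.

```bash
python3 -c "
from workcell import *
print(close_job())"
```

```text
the job is handed in; nothing more can be done
None
```

The gate is rocked over to its other stop, all three beads lie at rest in the left tray, the bystanders in view show no shift, and the job is handed in (no verdict came back).

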